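# Cap a bottle for the steriliser: screw home, back off a quarter turn, hold

## Robot

A 6-joint arm with a two-finger parallel gripper is mounted at the origin on a cart in front of the work surface, level with it; the furniture and walls round the work are solid. World frame = base frame: x ahead of the robot, y to its left, z up, the work surface at z = 0. Lengths are in m, angles in rad, forces in N, time in s.
With the tool pointing down it reaches from about 0.425 to 0.95 m from the base axis. Payload 3.5 kg.
Tool frame: the origin (TCP) lies between the finger pads; the fingertips stand 19 mm ahead of it and the grasp point (between the pads) is the TCP; z points along the fingers, y is the line along which they close (so a half turn about z gives the same grasp; the last joint's range is limited). The gripper opens to 85 mm and grips with 20 to 120 N. Pads are 22 mm wide; open, the fingers measure 114 mm over their backs; the gripper's body (76 mm by 85 mm) begins 54 mm behind the grasp point. The pads swing forward as they close: fully open they stand 13 mm farther back than shut.
Start: joints at [-1.341, 0.286, 1.577, -0, 1.279, -0.15], TCP at [0.25, -0.627, 0.211] pointing down, gripper open.
Joint ranges: [-2.77, 2.77], [-0.9, 2.22], [0.21, 2.48], [-1.53, 4.67], [0.24, 2.81], [-2.84, 2.84]. Speed limits (rad/s): [2.79, 2.79, 3.14, 3.14, 3.14, 3.14].

## Interface

Orientations are given as a unit quaternion [x, y, z, w].
In Python, from plant import get_state, cams, ctrl gives the robot as it stands. The module is installed in compiled form; this text tells all that it offers.
- The arm moves only by the tool jog_arm, never from a script. Its argument "deltas" is text: rows parted by semicolons, each of 6 numbers parted by spaces: the shift along the world's x, y, z normalised to -1 to 1, where 1 is 0.02 m, then the turn, a rotation vector about the world's x, y, z normalised to -1 to 1, where 1 is 0.1 rad. In form: x y z ax ay az; .... A call has 1 to 20 rows; each row shifts and turns the commanded pose from where the row before left it; what a row does not reach is not made up. A row lasts 1/8 s, in which the tool goes at most 62.5 mm and 10.7 degrees, less where a joint would pass 70% of its speed; a pose out of reach is approached as far as the arm can. A call with a number of a shift or a turn outside -1 to 1 is refused whole. A call with a gripper value outside its range is refused whole. "gripper" is the opening, from 0 (shut) to 1 (fully open), set as the call begins (left out, the last holds). The fingers move at their own pace and stop on an object; "squeeze" is the grip in N (left out, the last holds). Time passes only in rows, so rows that do not move let the fingers close. It gives the time, the measured TCP pose, the force, the opening and the grip force at its end, in the units of the state.
- get_state(): the state, without advancing time (a new reading comes with each control period).
- cams.read_camera(name): name is "scene" or "side" or "wrist"; returns a dict with "color" (400x640x3 uint8, blue, green, red), "vfov" (degrees; the focal length in pixels is half the picture's height over the tangent of half this angle, whatever the lens; pixels are square), "cx", "cy" (the principal point, pixels), "rvec" (rotation vector, rad) and "tvec" (3), from world to camera coordinates, as OpenCV has them. Camera axes: x right, y down, z forward; pixel columns grow to the right and rows downward; lengths in m; the calibration is good to about 2 mm. A picture is of the moment at which its call begins. There is no depth.
- ctrl.sign_off(): hands the job in; it is judged then, once.
The state is a dict: "time": time; "qpos": joint angles; "dq": joint speeds; "joint_efforts": joint torques, N m; "eef_pos": TCP position; "tcp_rot": TCP orientation; "contact_force": force on the tool from outside, world axes, zero at the start; "wrist_torque": the same for the moment, N m; "opening": opening from 0.0 (shut) to 1.0 (fully open); "finger_force": force on a finger pad.
Only numpy, scipy, OpenCV 4.12 (cv2) and the standard library are available. Lean on these libraries where they do the work, as an engineer would, in place of code of your own. Each camera call takes 0.05 s, during which the arm holds its last target. There are 200 camera calls.

## Task

Fit the blue screw cap on the amber bottle that stands in the square holder and screw it on clockwise until it bottoms out against its stops; then back it off a quarter turn, so that the bottle can vent in the steriliser, and finish still holding the cap at that setting in the fingers, ready for a colleague to tape it. The cap is thin-walled plastic: grip it gently, with no more than about 30 N on a finger, and neither overtighten it nor lean on it. Leave everything else on the desk where it is.

Things in the scene. Friction and masses are not known exactly. Their poses are not given: they have to be found in the camera images.
- bottle: square amber bottle, 64 mm wide, in a square grey holder (92 mm wide, 32 mm high); fixed: it neither moves nor turns. Origin: on the desk under the neck, z up. The shoulder is 60 mm across at z = 0.085, narrowing to the neck at z = 0.094. White ribs on the shoulder at +x and -x in its frame mark where the cap's white line stands when the cap is fully home.
- cap: loose blue knurled screw cap, 52 mm across, 28 mm high, 30 to 55 g, lying mouth down on the desk. Origin: centre of its lower edge, z up. Hollow (45 mm bore), with two inner lugs at +x and -x, 9 mm above the lower edge. A white line crosses its top along x and runs down both sides. Cap and thread are alike after half a turn. Gripped at 25 N it turns without slipping until the stops.
- bottle_rim (a point): centre of the bottle's open mouth, 0.1244 m above the bottle's origin. The neck's core is 34 mm across, bevelled to 30 mm over its top 4 mm as a lead-in; the ridges of its thread are 43.6 mm across, 2 to 20 mm below the rim. Right-hand two-start thread, 15 mm lead per turn: clockwise from above moves the cap down. About 1 mm of play up and down.
- cap_top (a point): centre of the cap's flat top, 28 mm above its origin. Set on the neck with line on ribs, the cap's origin rests near z = 0.107 in the bottle's frame; half a turn clockwise brings it home, line on ribs again, origin at z = 0.100. Press it lightly down on the thread as it starts, or the lugs pass over the next ridge and it takes half a turn more. Set on at another angle it needs up to a whole turn.
- rib (a point): foot of the white rib at +x on the bottle's shoulder. Firm stops in the thread end the cap's travel where its line meets the ribs; pushed on there it yields some 0.1 rad, then slips round in the fingers. Backed off a quarter turn counter-clockwise, the line stands square to the ribs and the cap's origin at about z = 0.1035. Let go between grasps, the cap stays where it is on the thread.
- marker: black-capped white marker pen, 126 mm long, lying on the desk; leave it
- tape: roll of beige tape, 52 mm across and 19 mm high, lying flat; leave it
- dropper_1: small amber dropper bottle with a black teat, 33 mm across, 102 mm tall, standing; leave it
- dropper_2: the second, like dropper_1, beside it; leave it
- dish_1: clear petri dish, 61 mm across, 15 mm high; leave it
- dish_2: clear petri dish, 56 mm across, 15 mm high; leave it
- mug: white mug, 83 mm across, 86 mm tall; leave it
- glue: glue stick, red cap and green body, 25 mm across, 90 mm tall, standing; leave it
- phone: black phone, 147x72x8 mm, lying flat; leave it
Things that resemble listed ones, but are neither listed nor needed, are in the scene too. Several things look just like the cap: the one meant starts farthest from the robot's base.

How it is judged:
On the way:
1. the cap is screwed home: lugs at the stops (line within 0.15 rad of the ribs), origin less than 102 mm up in the bottle's frame, pressing on the bottle with over 6 N (angle between the x axis of cap and the x axis of bottle, either way round below 0.15 rad and contact force between cap and bottle above 6 N and z of cap in the frame of bottle between 0.095 and 0.102 m and horizontal distance between cap and bottle below 0.005 m), for 0.2 s.
At the end, for the whole second after the job is handed in: the cap is on the thread, level, a quarter turn (within 0.35 rad) back from its stops, its origin 101.5 to 106 mm up in the bottle's frame and within 5 mm of the neck's axis, at rest, and still gripped by the fingers with over 8 N (angle between the x axis of cap and the x axis of bottle, either way round above 1.22 rad and z of cap in the frame of bottle between 0.1015 and 0.106 m and horizontal distance between cap and bottle below 0.005 m and angle between cap's own z axis and vertical below 0.15 rad and angular speed of cap below 0.2 rad/s and contact force between the fingers and cap above 8 N); the arm keeps its last pose, push and grip.
It fails at once if the thin cap is squeezed with over 100 N (both fingers added) (contact force between the fingers and cap above 100 N).
It fails at once if the cap is overtightened or pressed on the bottle with over 120 N (contact force between cap and bottle above 120 N).
It fails at once if another thing on the desk is moved by over 2 cm (distance of any of marker, tape, dropper_1, dropper_2, dish_1, dish_2, mug, glue, phone from where it was at the start of the episode above 0.02 m).
It also fails if it takes over 58 s, if anything falls off the work surface, if the arm or the gripper's body presses on something with over 40 N, if the wrist force passes 120 N, or if a joint passes its speed limit or range.

## Working session

There is one attempt and no reset: what is moved stays moved. The work goes in short steps, Python scripts to look and compute and a tool call to move; the robot and the scene stay as the last step left them, time stands still between calls to the robot, and variables do not carry over. Pictures are saved under pics/ and viewed, at most 10 in all, crops included, and the job is handed in when it is done.

Besides the shell and the picture viewer there is one more tool, called after "Request:" as name(argument=value, ...) on one line, values as JSON. jog_arm: Moves the arm, as the interface text tells. Its arguments: {"type":"object","properties":{"deltas":{"type":"string"},"gripper":{"type":"number"},"squeeze":{"type":"number"}},"required":["deltas"]}

```bash
mkdir -p pics; cat > h.py <<'E'
import numpy as np, cv2
from plant import get_state, cams, ctrl
def shot(n,f=None):
    d=cams.read_camera(n)
    if f: cv2.imwrite('pics/'+f,d['color'])
    R=cv2.Rodrigues(np.array(d['rvec'],float))[0]; t=np.array(d['tvec'],float).ravel()
    return d['color'],(R,t,200/np.tan(np.radians(d['vfov'])/2),d['cx'],d['cy'])
def ray(c,u,v):
    R,t,f,cx,cy=c; w=R.T@np.array([(u-cx)/f,(v-cy)/f,1]); return -R.T@t,w/np.linalg.norm(w)
def plane(c,u,v,z):
    o,w=ray(c,u,v); return o+w*(z-o[2])/w[2]
def cross(r1,r2):
    (a,u),(b,v)=r1,r2; s=np.linalg.lstsq(np.c_[u,-v],b-a,rcond=None)[0]
    p,q=a+u*s[0],b+v*s[1]; return (p+q)/2,np.linalg.norm(p-q)
def proj(c,p):
    R,t,f,cx,cy=c; q=R@np.array(p)+t; return q[0]/q[2]*f+cx,q[1]/q[2]*f+cy
def blobs(img,lo,hi,amin=60):
    m=cv2.inRange(cv2.cvtColor(img,cv2.COLOR_BGR2HSV),np.array(lo),np.array(hi))
    n,l,s,ce=cv2.connectedComponentsWithStats(m); return m,[(ce[i].round(1).tolist(),s[i].tolist()) for i in range(1,n) if s[i][4]>=amin]
E
python3 - <<'E'
from h import *
import pickle
D={}
for n in ('scene','side','wrist'):
    D[n]=shot(n,n+'0.png'); c=D[n][1]
    print(n,(-c[0].T@c[1]).round(3),c[2:])
    for b in blobs(D[n][0],(95,100,50),(130,255,255))[1]: print(b, plane(c,*b[0],0.02).round(3))
pickle.dump(D,open('d0.pkl','wb'))
cv2.imwrite('pics/all.png',cv2.resize(np.vstack([D['scene'][0],D['side'][0]]),(480,600)))
s=get_state();print(s['time'],s['contact_force'],s['opening'],s['tcp_rot'])
E
```

```text
scene [-0.579  0.66   0.94 ] (np.float64(507.19964811829334), 309.4412019924393, 192.587195785003)
([245.4, 84.6], [163, 68, 159, 36, 520]) [ 1.669 -0.247  0.02 ]
([252.7, 166.2], [187, 147, 135, 39, 361]) [0.911 0.058 0.02 ]
([218.9, 258.7], [201, 248, 37, 21, 107]) [0.491 0.352 0.02 ]
side [ 0.377 -0.995  0.863] (np.float64(403.57400384880003), 309.21994274477896, 196.833157917696)
([292.2, 263.7], [289, 257, 7, 16, 75]) [ 0.464 -0.177  0.02 ]
([300.4, 263.1], [297, 257, 8, 13, 71]) [ 0.488 -0.178  0.02 ]
([264.7, 266.8], [257, 261, 15, 13, 114]) [ 0.385 -0.176  0.02 ]
wrist [ 0.323 -0.598  0.373] (np.float64(352.9612979135192), 320.029747588578, 202.2741632760363)
0.15 [-0.03863385  0.54220961  0.25539276] 1.002729727814022 [ 9.82020293e-01  1.88773080e-01 -4.67468663e-05 -9.31104168e-04]
```

View pics/scene0.png

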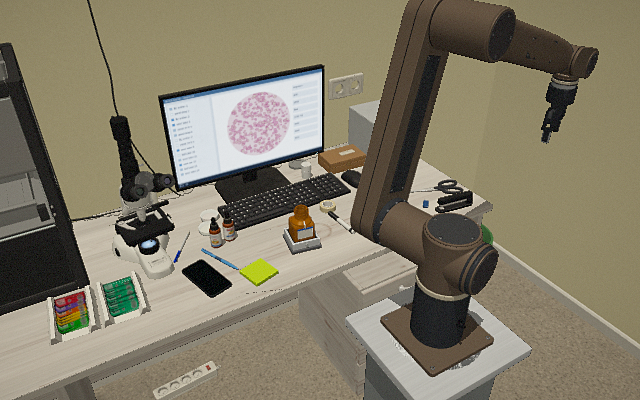

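View pics/side0.png

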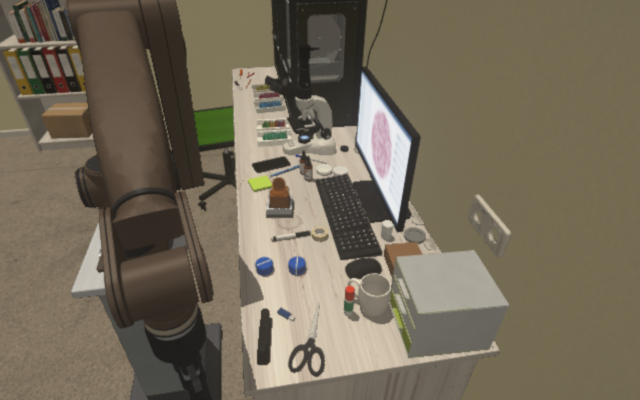

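Side view: two blue caps, at (264,266) and (297,265); the amber bottle is at (279,197). The tape (319,235) and marker (291,236) lie near it. The blue USB stick (286,314) and the blue pens are not caps. The scene view shows the bottle at (302,225), but the arm hides the caps.

```bash
python3 - <<'E'
from h import *
import pickle
D=pickle.load(open('d0.pkl','rb'))
s,sc,w=D['side'][1],D['scene'][1],D['wrist'][1]
print('caps',plane(s,264,266,.014).round(3),plane(s,297,265,.014).round(3))
print('rim',cross(ray(s,279,181),ray(sc,303,207)))
print('tape',plane(s,319,235,.01).round(3),'marker',plane(s,276,239,.01).round(3),plane(s,308,234,.01).round(3),'drop',plane(s,304,175,.01).round(3),'keyb',plane(s,322,190,.01).round(3),plane(s,350,252,.01),'note',plane(s,262,184,0),plane(s,259,162,0))
print('wrist axes',w[0].round(3))
print(get_state()['qpos'])
E
```

```text
caps [ 0.384 -0.166  0.014] [ 0.478 -0.178  0.014]
rim (array([0.45995064, 0.09951806, 0.12308775]), np.float64(0.0008101754042086836))
tape [ 0.566 -0.057  0.01 ] marker [ 0.43  -0.053  0.01 ] [ 0.532 -0.046  0.01 ] drop [0.572 0.293 0.01 ] keyb [0.622 0.183 0.01 ] [ 0.643489   -0.14744702  0.01      ] note [0.40874236 0.27272507 0.        ] [0.4081096  0.43389612 0.        ]
wrist axes [[ 0.37  -0.929 -0.002]
 [-0.883 -0.353  0.308]
 [-0.287 -0.112 -0.951]]
[-1.34098538e+00  2.86987836e-01  1.57785685e+00 -1.99872882e-05
  1.27861242e+00 -1.50008667e-01]
```

View pics/wrist0.png

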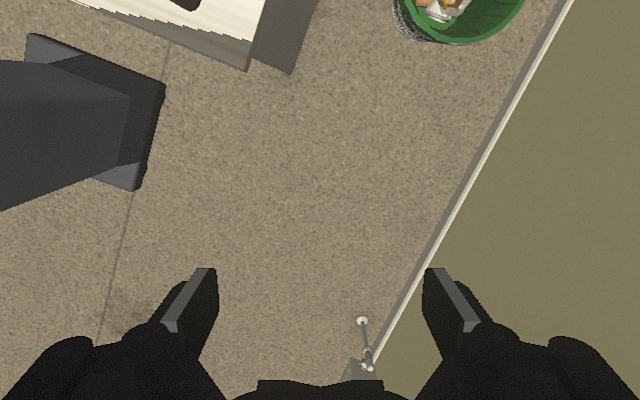

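The wrist camera sees only the floor for now. Going over the caps.

Request:
jog_arm(deltas=".5 1 .2 0 0 0;.5 1 .2 0 0 0;.5 1 .2 0 0 0;.5 1 .2 0 0 0;.5 1 .2 0 0 0;.5 1 0 0 0 0;.5 1 0 0 0 0;.5 1 0 0 0 0;.5 1 0 0 0 0;.5 1 0 0 0 0;.5 1 0 0 0 0;.5 1 0 0 0 0;.5 1 0 0 0 0;.5 1 0 0 0 0;.5 1 0 0 0 0;.5 1 0 0 0 0;.5 1 0 0 0 0;.5 1 0 0 0 0;.5 1 0 0 0 0;.5 1 0 0 0 0")

```text
time: 2.65
eef_pos: [0.4507, -0.2255, 0.2308]
tcp_rot: [0.982, 0.189, 0.0, 0.0]
contact_force: [0.6, 0.6, 0.8]
opening: 0.998
finger_force: 0.0
```

```bash
python3 - <<'E'
from h import *
import pickle
D={n:shot(n,n+'1.png') for n in ('wrist','scene','side')}
for n in D:
    c=D[n][1]
    for b in blobs(D[n][0],(105,140,50),(130,255,255))[1]: print(n,b, plane(c,*b[0],0.02).round(3))
pickle.dump(D,open('d1.pkl','wb'))
cv2.imwrite('pics/m1.png',np.vstack([D['wrist'][0],cv2.resize(D['scene'][0][130:280,180:500],(640,300))[:200]]))
E
```

```text
wrist ([285.8, 125.4], [262, 101, 49, 50, 1652]) [ 0.476 -0.178  0.02 ]
wrist ([244.2, 200.4], [223, 178, 47, 45, 1197]) [ 0.381 -0.163  0.02 ]
scene ([303.5, 152.8], [287, 147, 35, 12, 68]) [ 0.904 -0.148  0.02 ]
scene ([236.3, 170.7], [190, 157, 96, 28, 193]) [0.912 0.122 0.02 ]
scene ([378.6, 208.6], [373, 203, 12, 12, 123]) [ 0.46  -0.172  0.02 ]
scene ([391.5, 219.4], [384, 216, 17, 8, 84]) [ 0.393 -0.171  0.02 ]
```

View pics/m1.png

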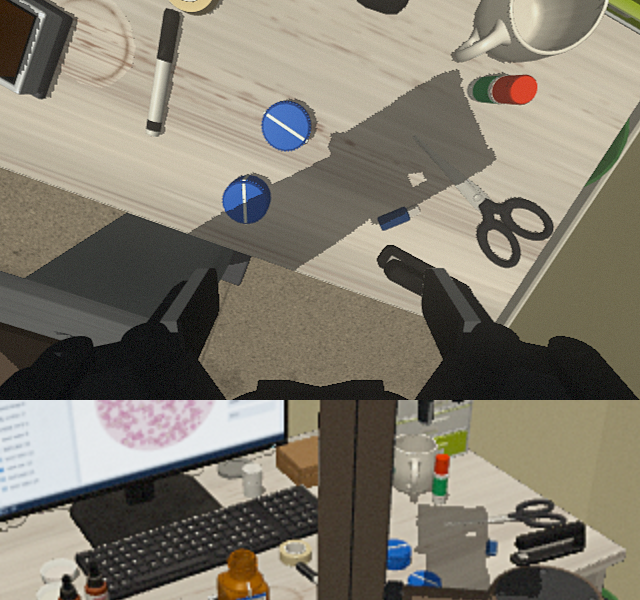

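Candidates in the wrist view: the cap at (286,126), 0.51 m from the base; a lookalike at (244,200), 0.41 m away; and the USB stick at (393,218). The farthest one, (286,126), is the one meant. I'll shift sideways for a second view that also shows the bottle.

Request:
jog_arm(deltas="-.2 1 .3 0 0 0;-.2 1 .3 0 0 0;-.2 1 .3 0 0 0;-.2 1 .3 0 0 0;-.2 1 .3 0 0 0;-.2 1 .3 0 0 0;-.2 1 .3 0 0 0;-.2 1 .3 0 0 0;0 0 0 0 0 0")

```text
time: 3.92
eef_pos: [0.4183, -0.0656, 0.2795]
tcp_rot: [0.982, 0.19, 0.001, 0.001]
contact_force: [0.4, 0.0, -0.9]
opening: 0.997
finger_force: 0.0
```

```bash
python3 - <<'E'
from h import *
import pickle
d1=pickle.load(open('d1.pkl','rb'))['wrist']
d2=shot('wrist','wrist2.png'); pickle.dump(d2,open('d2.pkl','wb'))
def line(d,u0,v0,r=22):
    img,c=d; h=cv2.cvtColor(img,cv2.COLOR_BGR2HSV)
    m=cv2.inRange(h,(0,0,150),(179,90,255)); k=np.zeros_like(m); cv2.circle(k,(int(u0),int(v0)),r,255,-1)
    v,u=np.nonzero(m&k); P=np.array([plane(c,a,b,.028)[:2] for a,b in zip(u,v)])
    ce=P.mean(0); w=np.linalg.svd(P-ce)[2][0]
    return ce,np.degrees(np.arctan2(w[1],w[0])),len(u),(u.mean(),v.mean())
print(line(d1,286,125))
bl=blobs(d2[0],(105,140,50),(130,255,255))[1]
for b in bl: print(b,plane(d2[1],*b[0],.02).round(3))
b=min(bl,key=lambda b:np.hypot(*(plane(d2[1],*b[0],.02)[:2]-[.478,-.178])))
l2=line(d2,*b[0]);print(l2)
print(cross(ray(d1[1],*line(d1,286,125)[3]),ray(d2[1],*l2[3])))
u,v=proj(d2[1],[.46,.0995,.1]);print('bottle',u,v)
x0,y0=int(max(0,u-130)),int(max(0,v-110));print(x0,y0)
a=cv2.resize(d2[0][y0:y0+200,x0:x0+266],(800,600));cv2.imwrite('pics/b2.png',a)
E
```

```text
(array([ 0.475067  , -0.17738668]), np.float64(-102.61744101503662), 171, (np.float64(284.7309941520468), np.float64(126.50877192982456)))
([424.6, 147.4], [402, 125, 45, 44, 1012]) [ 0.475 -0.179  0.02 ]
([380.4, 211.5], [361, 192, 41, 39, 737]) [ 0.381 -0.164  0.02 ]
(array([ 0.45350045, -0.18858019]), np.float64(-68.14657647136985), 3, (np.float64(425.6666666666667), np.float64(168.0)))
(array([ 0.46652482, -0.17945313,  0.04851776]), np.float64(0.022431116718098398))
bottle 167.3631068763286 62.284105682359325
37 0
```

View pics/b2.png

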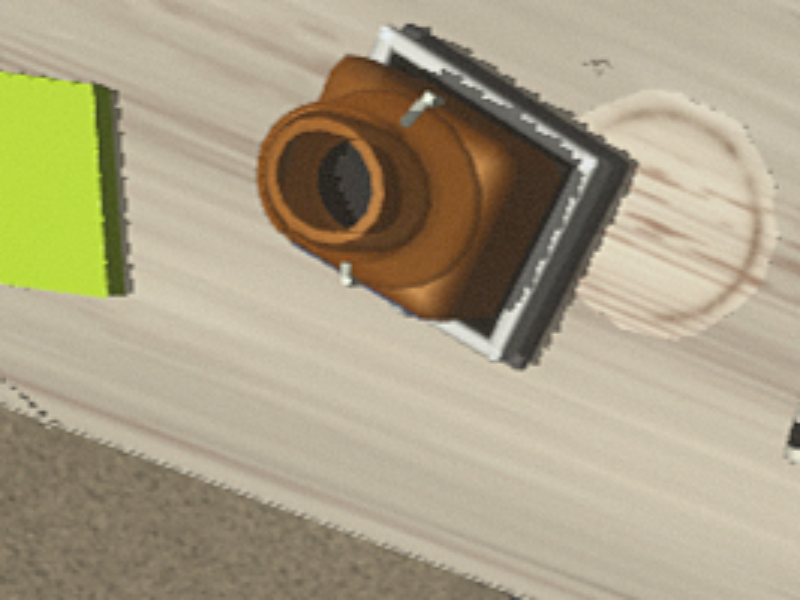

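The crop shows the bottle mouth centred near (328,181), white ribs at (422,107) and (346,273), and the holder square. Next I measure the rib line and the cap's line.

```bash
python3 - <<'E'
from h import *
import pickle
d1=pickle.load(open('d1.pkl','rb'));d2=pickle.load(open('d2.pkl','rb'))
sc=d1['scene']; d1=d1['wrist']
def line(d,u0,v0,r=15):
    img,c=d; h=cv2.cvtColor(img,cv2.COLOR_BGR2HSV)
    k=np.zeros(h.shape[:2],np.uint8); cv2.circle(k,(int(u0),int(v0)),r,1,-1)
    m=(h[...,1]<120)&(k>0)
    v,u=np.nonzero(m); P=np.array([plane(c,a,b,.028)[:2] for a,b in zip(u,v)])
    ce=P.mean(0); w=np.linalg.svd(P-ce)[2][0]
    return ce.round(4),np.degrees(np.arctan2(w[1],w[0])),len(u),(u.mean(),v.mean())
a,b=line(d1,286,125),line(d2,424,147);print(a,b)
# blue+line blob of whole cap top: centre by min enclosing circle
C=[]
for d,p in((d1,(286,125)),(d2,(424,147))):
    m,_=blobs(d[0],(100,90,30),(135,255,255)); n=cv2.morphologyEx(m,cv2.MORPH_CLOSE,np.ones((7,7)))
    cs=cv2.findContours(n,0,2)[0]; cn=min(cs,key=lambda q:np.hypot(*(q.mean(0).ravel()-p)) if len(q)>20 else 1e9)
    print(cv2.fitEllipse(cn)); C.append(cv2.fitEllipse(cn)[0])
print('mid cap',cross(ray(d1[1],*C[0]),ray(d2[1],*C[1])))
print('line 3d',cross(ray(d1[1],*a[3]),ray(d2[1],*b[3])))
f=lambda x,y:(37+x/3.0075,y/3)
A=plane(d2[1],*f(422,107),.088);B=plane(d2[1],*f(346,273),.088)
print('ribs',A,B,(A+B)/2,np.linalg.norm(A-B),np.degrees(np.arctan2(*(A-B)[[1,0]])))
# rim
M=plane(d2[1],*f(328,181),.1244);print('rim',M, plane(d2[1],*f(262,181),.1244),plane(d2[1],*f(386,181),.1244))
print(cross(ray(d2[1],*f(326,181)),ray(sc[1],303,207)))
# holder edges angle
print([np.degrees(np.arctan2(*(plane(d2[1],*f(*p),.032)-plane(d2[1],*f(*q),.032))[[1,0]])) for p,q in(((390,35),(595,160)),((595,160),(497,355)))])
E
```

```text
(array([ 0.4751, -0.1777]), np.float64(-102.4590745222113), 125, (np.float64(285.08), np.float64(126.624))) (array([ 0.4757, -0.1754]), np.float64(77.19044615667077), 120, (np.float64(424.26666666666665), np.float64(146.725)))
((285.9230651855469, 125.42880249023438), (48.168861389160156, 49.53586196899414), 164.5389862060547)
((423.3132629394531, 146.04815673828125), (42.62126922607422, 44.62981414794922), 88.87551879882812)
mid cap (array([ 0.47541612, -0.17748494,  0.01752808]), np.float64(0.0004044444137947576))
line 3d (array([ 0.47496144, -0.17727748,  0.02275881]), np.float64(0.0011062072034965591))
ribs [0.48456587 0.10146607 0.088     ] [0.42837805 0.11150212 0.088     ] [0.45647196 0.10648409 0.088     ] 0.05707707898010402 -10.127151297823445
rim [0.45699934 0.10677983 0.1244    ] [0.45013932 0.12387012 0.1244    ] [0.46302852 0.0917594  0.1244    ]
(array([0.45580096, 0.10389497, 0.1275879 ]), np.float64(0.00453939865916353))
[np.float64(81.32105682075141), np.float64(-9.766781409297902)]
```

Request:
jog_arm(deltas=".14 -.275 -.4 0 0 1;.14 -.275 -.4 0 0 1;.14 -.275 -.4 0 0 1;.14 -.275 -.4 0 0 1;.14 -.275 -.4 0 0 1;.14 -.275 -.4 0 0 1;.14 -.275 -.4 0 0 1;.14 -.275 -.4 0 0 1;.14 -.275 -.4 0 0 1;.14 -.275 -.4 0 0 1;.14 -.275 -.4 0 0 1;.14 -.275 -.4 0 0 1;.14 -.275 -.4 0 0 1;.14 -.275 -.4 0 0 1;.14 -.275 -.4 0 0 1;.14 -.275 -.4 0 0 1;.14 -.275 -.4 0 0 1;.14 -.275 -.4 0 0 1;.14 -.275 -.4 0 0 1;.14 -.275 -.4 0 0 1")

```text
time: 6.48
eef_pos: [0.4741, -0.1776, 0.1179]
tcp_rot: [0.371, 0.929, -0.0, -0.0]
contact_force: [0.6, 1.0, 0.5]
opening: 0.995
finger_force: 0.0
```

Request:
jog_arm(deltas="0 0 0 0 0 1;0 0 0 0 0 1;0 0 0 0 0 1;0 0 0 0 0 0", gripper=0.9)

```text
time: 6.98
eef_pos: [0.474, -0.1773, 0.1183]
tcp_rot: [0.23, 0.973, 0.0, -0.0]
contact_force: [-0.2, -0.2, -0.6]
opening: 0.903
finger_force: 0.0
```

```bash
cat >> h.py <<'E'
def capline(d,u0,v0,z,r):
    img,c=d; h=cv2.cvtColor(img,cv2.COLOR_BGR2HSV)
    k=np.zeros(h.shape[:2],np.uint8); cv2.circle(k,(int(u0),int(v0)),r,1,-1)
    v,u=np.nonzero((h[...,1]<120)&(k>0)); P=np.array([plane(c,a,b,z)[:2] for a,b in zip(u,v)])
    ce=P.mean(0); w=np.linalg.svd(P-ce)[2][0]
    return ce.round(4),np.degrees(np.arctan2(w[1],w[0])).round(1),len(u)
def capring(d,p):
    m,_=blobs(d[0],(100,90,20),(135,255,255)); n=cv2.morphologyEx(m,cv2.MORPH_CLOSE,np.ones((9,9)))
    cs=cv2.findContours(n,0,2)[0]; cn=min(cs,key=lambda q:np.hypot(*(q.mean(0).ravel()-p)) if len(q)>20 else 1e9)
    return cv2.fitEllipse(cn),cn
E
python3 - <<'E'
from h import *
d=shot('wrist','wrist3.png'); s=get_state(); print(s['qpos'].round(3) if hasattr(s['qpos'],'round') else s['qpos'],s['eef_pos'],s['tcp_rot'],s['time'])
p=proj(d[1],[.475,-.177,.0225]); e,cn=capring(d,p); print(p,e)
P=np.array([plane(d[1],*q,.0225)[:2] for q in cn[:,0]]); print('centre',plane(d[1],*e[0],.0225), cv2.minEnclosingCircle(P.astype(np.float32)))
print(capline(d,*p,.028,28))
E
```

```text
[-0.558  0.012  2.064 -0.     1.066 -1.665] [ 0.47404598 -0.1772654   0.11832377] [ 2.30002876e-01  9.73189880e-01  1.50269159e-05 -3.67250662e-04] 7.025
(np.float64(322.4074519686807), np.float64(197.728833275613)) ((321.39068603515625, 195.83743286132812), (64.71728515625, 67.9929428100586), 179.136962890625)
centre [ 0.47329058 -0.17702049  0.0225    ] ((0.47395139932632446, -0.17661988735198975), 0.027644271031022072)
(array([ 0.4753, -0.1768]), np.float64(-102.0), 288)
```

View pics/wrist3.png

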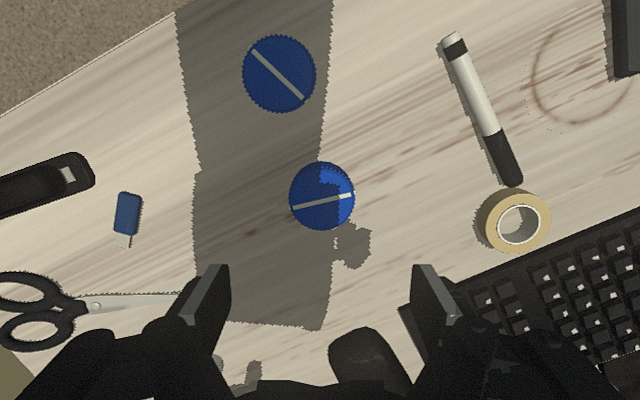

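The chosen cap sits at (321,196), centred between the fingers and clear of the lookalike at (279,74). I'll descend and grip gently.

Request:
jog_arm(deltas=".01 0 -.9 0 0 -1;.01 0 -.9 0 0 -1;0 0 -.9 0 0 0;0 0 -.9 0 0 0;0 0 -.7 0 0 0;0 0 -.4 0 0 0;0 0 0 0 0 0")

```text
time: 7.9
eef_pos: [0.4744, -0.1767, 0.0241]
tcp_rot: [0.325, 0.946, 0.0, -0.001]
contact_force: [0.2, -0.8, 0.1]
opening: 0.899
finger_force: 0.0
```

Request:
jog_arm(deltas="0 0 0 0 0 0;0 0 0 0 0 0;0 0 0 0 0 0;0 0 0 0 0 0;0 0 0 0 0 0;0 0 0 0 0 0", gripper=0.4, squeeze=25)

```text
time: 8.65
eef_pos: [0.4747, -0.1769, 0.0247]
tcp_rot: [0.325, 0.946, -0.0, 0.0]
contact_force: [0.8, 0.3, 0.5]
opening: 0.401
finger_force: 0.0
```

```bash
python3 - <<'E'
from h import *
d=shot('wrist','wrist4.png')
print(proj(d[1],[.4745,-.177,.028]))
for b in blobs(d[0],(100,90,20),(135,255,255))[1]: print(b,plane(d[1],*b[0],.028))
E
```

```text
(np.float64(321.97834233086775), np.float64(254.1583372235572))
([217.2, 80.6], [157, 20, 121, 123, 10396]) [ 0.38190084 -0.16201395  0.028     ]
([320.4, 243.9], [272, 193, 100, 104, 7012]) [ 0.46958215 -0.17417054  0.028     ]
([65.4, 312.9], [47, 286, 38, 55, 1694]) [ 0.41788709 -0.30558489  0.028     ]
```

View pics/wrist4.png

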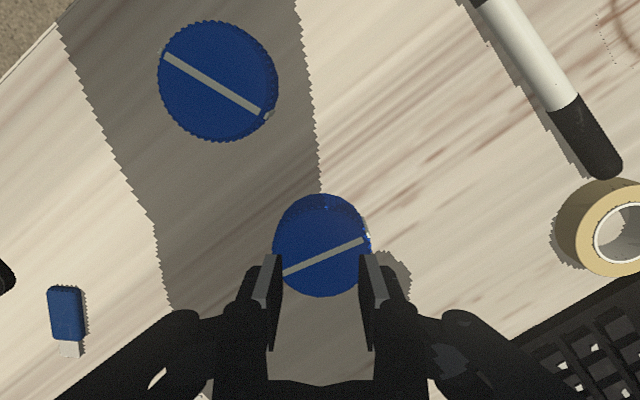

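The picture shows the cap at (321,245), between pads whose tips are at about (270,260) and (372,260). No grip force yet, so I check the pad geometry by projection.

```bash
python3 - <<'E'
from h import *
from scipy.spatial.transform import Rotation as Ro
d=shot('wrist'); s=get_state(); R=Ro.from_quat(s['tcp_rot']).as_matrix(); p=np.array(s['eef_pos'])
for x in(11,0,-11):
  for y in(-17,-26,26):
    print(x,y,[np.round(proj(d[1],p+R@(np.array([x,y,z])/1000)),0).tolist() for z in(-5,10,19)])
e,cn=capring(d,(320,244)); print(e)
print(s['opening'],s['finger_force'],s['joint_efforts'])
E
```

```text
11 -17 [[288.0, 235.0], [290.0, 224.0], [291.0, 218.0]]
11 -26 [[269.0, 235.0], [273.0, 224.0], [275.0, 218.0]]
11 26 [[376.0, 235.0], [372.0, 224.0], [369.0, 218.0]]
0 -17 [[288.0, 256.0], [291.0, 243.0], [292.0, 236.0]]
0 -26 [[270.0, 256.0], [274.0, 243.0], [276.0, 236.0]]
0 26 [[375.0, 256.0], [371.0, 243.0], [368.0, 236.0]]
-11 -17 [[289.0, 275.0], [291.0, 262.0], [292.0, 254.0]]
-11 -26 [[271.0, 275.0], [275.0, 262.0], [277.0, 254.0]]
-11 26 [[374.0, 275.0], [370.0, 261.0], [368.0, 254.0]]
((320.6528015136719, 245.3771514892578), (93.44506072998047, 104.31673431396484), 1.9556596279144287)
0.40292680904713046 0.0 [ 2.18883884e-03 -2.93849015e+01 -2.30130851e+01 -1.08947825e-04
  3.74206029e-04 -3.90501796e-06]
```

```bash
python3 - <<'E'
from h import *
a,c=shot('side','side5.png'); b,e=shot('scene','scene5.png')
p=np.array(get_state()['eef_pos']);print('tcp',p,proj(c,p),proj(e,p),'desk',proj(c,[*p[:2],0]),proj(e,[*p[:2],0]))
def crop(i,q): x,y=int(q[0])-50,int(q[1])-55; print(x,y); return cv2.resize(i[y:y+75,x:x+100],(800,600))[:, :]
A=crop(a,proj(c,p));B=crop(b,proj(e,p))
cv2.imwrite('pics/v5.png',np.hstack([A[:,100:500] if 0 else cv2.resize(A,(400,300)),cv2.resize(B,(400,300))]))
E
```

```text
tcp [ 0.47465463 -0.17686855  0.02471223] (np.float64(295.67875379593204), np.float64(262.1816851090339)) (np.float64(377.1650621881478), np.float64(204.60537607834272)) desk (np.float64(295.8445425724602), np.float64(268.2094226969424)) (np.float64(376.7119959146031), np.float64(210.9633193106945))
245 207
327 149
```

View pics/v5.png

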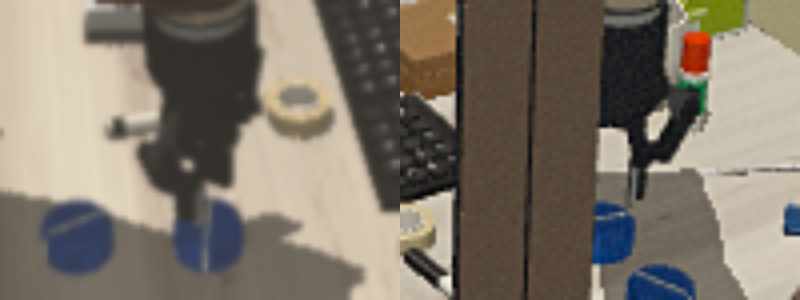

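```bash
python3 - <<'E'
from h import *
_,c=shot('side');_,e=shot('scene')
for s in((293.5,262),(292.5,262.5),(295,261)): print(cross(ray(c,*s),ray(e,386.5,199)))
E
```

```text
(array([ 0.46338146, -0.20012596,  0.0472229 ]), np.float64(0.006653059219709634))
(array([ 0.46157625, -0.20015597,  0.04709825]), np.float64(0.00374014026258484))
(array([ 0.465973  , -0.19973438,  0.04780947]), np.float64(0.011524378982466693))
```

The side and scene rays put the fingertip at z ≈ 0.047, while the TCP reads 0.025. The tips stand about 22 mm behind the reported TCP, so the fingers closed above the cap. I'll open and go lower by measurement.

Request:
jog_arm(deltas="0 0 0 0 0 0;0 0 0 0 0 0;0 0 -.5 0 0 0;0 0 -.5 0 0 0;0 0 -.4 0 0 0;0 0 0 0 0 0", gripper=0.85)

```text
time: 9.7
eef_pos: [0.4738, -0.1764, -0.0045]
tcp_rot: [0.325, 0.946, 0.0, -0.001]
contact_force: [0.2, -0.7, 0.0]
opening: 0.853
finger_force: 0.0
```

```bash
python3 - <<'E'
from h import *
d=shot('wrist','wrist6.png')
p=np.array(get_state()['eef_pos']);print(p,get_state()['qpos'])
print(proj(d[1],[.4745,-.177,.028]),capline(d,*proj(d[1],[.4745,-.177,.028]),.028,36))
a,c=shot('side'); b,e=shot('scene')
def crop(i,q): x,y=int(q[0])-50,int(q[1])-55; print(x,y); return cv2.resize(i[y:y+75,x:x+100],(400,300))
cv2.imwrite('pics/v6.png',np.vstack([np.hstack([crop(a,proj(c,p)),crop(b,proj(e,p))]),cv2.resize(d[0][150:350,100:540],(800,300))]))
E
```

```text
[ 0.47428428 -0.17664832 -0.00392159] [-5.57236588e-01  2.12671675e-01  2.11315221e+00 -1.56085338e-05
  8.17097408e-01 -1.46621387e+00]
(np.float64(322.6132370810265), np.float64(287.06265875987975)) (array([ 0.4755, -0.1776]), np.float64(-102.5), 582)
245 214
326 157
```

View pics/v6.png

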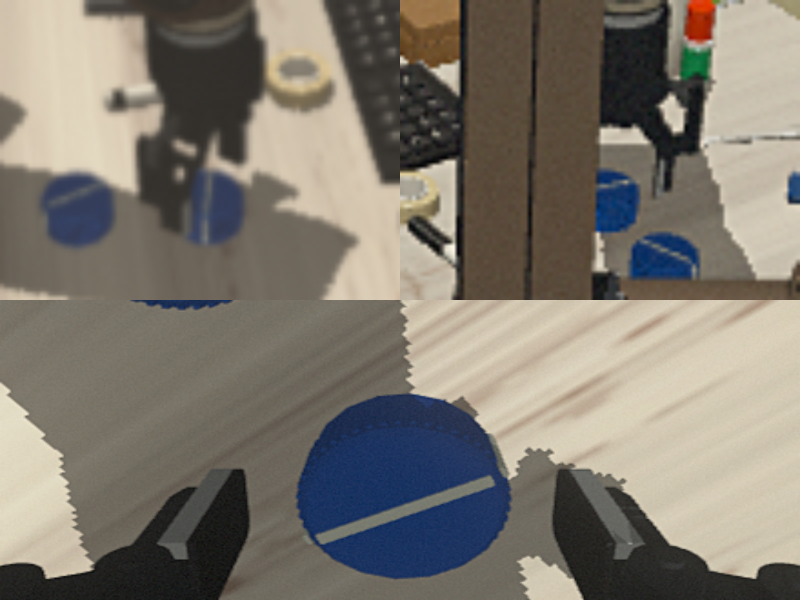

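The cap is centred between the pads, with pad edges at crop x 248 and 553 and the cap at 405. The tips are still about level with its top, so I'll go lower and grip.

Request:
jog_arm(deltas="0 0 -.3 0 0 0;0 0 -.3 0 0 0;0 0 -.2 0 0 0;0 0 0 0 0 0")

```text
time: 10.35
eef_pos: [0.4743, -0.1766, -0.0198]
tcp_rot: [0.325, 0.946, 0.0, -0.001]
contact_force: [0.6, -0.1, -0.6]
opening: 0.851
finger_force: 0.0
```

Request:
jog_arm(deltas="0 0 0 0 0 0;0 0 0 0 0 0;0 0 0 0 0 0;0 0 0 0 0 0;0 0 0 0 0 0;0 0 0 0 0 0", gripper=0.3, squeeze=25)

```text
time: 11.1
eef_pos: [0.475, -0.1771, -0.019]
tcp_rot: [0.325, 0.946, -0.0, 0.0]
contact_force: [-0.3, 0.6, 1.7]
opening: 0.599
finger_force: 26.3
```

Gripped at 51 mm with 26 N. I'll lift and carry it to a place where the wrist camera sees the neck from above.

Request:
jog_arm(deltas="0 0 .6 0 0 0;0 0 1 0 0 0;0 0 1 0 0 0;0 0 1 0 0 0;.2 .9 1 0 0 0;.2 1 1 0 0 0;.2 1 1 0 0 0;.2 1 1 0 0 0;.2 1 .4 0 0 0;.2 1 0 0 0 0;.2 1 0 0 0 0;.2 1 0 0 0 0;.2 1 0 0 0 0;.2 1 0 0 0 0;.2 1 0 0 0 0;.1 .7 0 0 0 0;0 0 0 0 0 0;0 0 0 0 0 0")

```text
time: 13.35
eef_pos: [0.5205, 0.0547, 0.1407]
tcp_rot: [0.325, 0.946, -0.0, -0.0]
contact_force: [0.9, -0.5, 0.7]
opening: 0.604
finger_force: 26.3
```

```bash
python3 - <<'E'
from h import *
import pickle
d=shot('wrist','wrist7.png'); pickle.dump(d,open('d7.pkl','wb'))
s=get_state();print(s['eef_pos'],s['tcp_rot'],s['finger_force'],s['opening'],s['qpos'])
print(proj(d[1],[.4575,.104,.1244]), capline(d,320,280,.17,30))
u,v=map(int,proj(d[1],[.4575,.104,.1]));x0,y0=max(0,u-120),max(0,v-110);print(x0,y0)
A=cv2.resize(d[0][y0:y0+200,x0:x0+240],(720,600));cv2.imwrite('pics/b7.png',A)
E
```

```text
[0.5205412  0.05459995 0.14072088] [ 3.25136799e-01  9.45666979e-01 -1.48634808e-04 -6.71471033e-05] 26.302919806621503 0.6045156422297674 [-8.93502638e-02  2.20707425e-02  2.00863086e+00 -2.86172858e-04
  1.11109264e+00 -9.97706820e-01]
(np.float64(322.64544268691463), np.float64(86.48547887293958)) (array([0.531 , 0.0505]), np.float64(-102.3), 236)
202 0
```

View pics/b7.png

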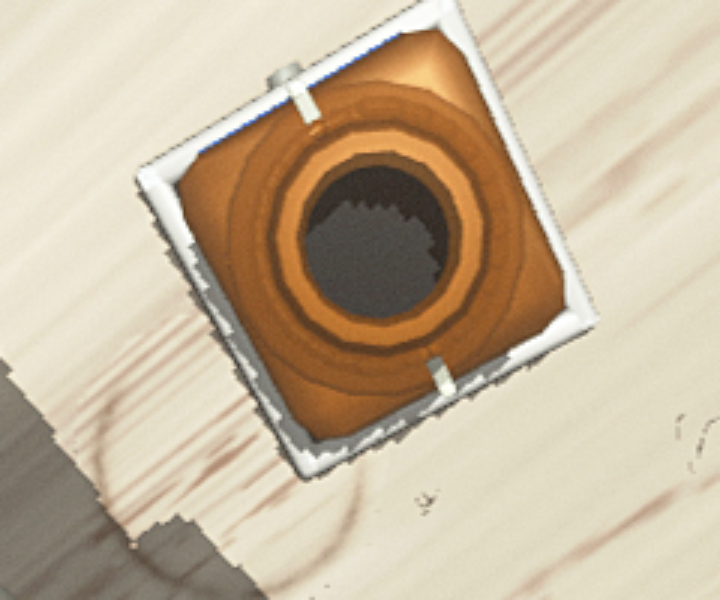

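The crop shows the mouth centre at (382,242) and the ribs at (301,104) and (442,375).

```bash
python3 - <<'E'
from h import *
import pickle
d=pickle.load(open('d7.pkl','rb'));d2=pickle.load(open('d2.pkl','rb')); c=d[1]
f=lambda x,y:(202+x/3,y/3)
M=plane(c,*f(382,242),.1244);print('rim',M)
f2=lambda x,y:(37+x/3.0075,y/3)
print('rim tri',cross(ray(c,*f(382,242)),ray(d2[1],*f2(328,181))))
for a,b in(((312,122),(434,358)),((290,85),(450,393)),((301,104),(442,375))):
    A,B=plane(c,*f(*a),.088),plane(c,*f(*b),.088);print((A+B)/2,np.linalg.norm(A-B),np.degrees(np.arctan2(*(A-B)[[1,0]])))
# holder corners z=.032 : (140,170),(597,325),(310,478)
for p in((140,170),(597,325)): print(plane(c,*f(*p),.032))
print('hc',(plane(c,*f(140,170),.032)+plane(c,*f(597,325),.032))/2)
p=np.array(get_state()['eef_pos'])
q=proj(c,[p[0],p[1],.188]);print('captop',q); print(capline(d,*q,.188,40),capline(d,*q,.188,30))
e,cn=capring(d,q);print(e,plane(c,*e[0],.188))
E
```

```text
rim [0.45737724 0.10817454 0.1244    ]
rim tri (array([0.45703601, 0.10817815, 0.12148997]), np.float64(0.0007067116057459809))
[0.45682584 0.10802609 0.088     ] 0.04923502672168824 170.96982225535254
[0.45688129 0.1075947  0.088     ] 0.06432145167696202 171.05565631454152
[0.45682855 0.10781591 0.088     ] 0.05661652759362027 171.10921791070942
[0.40905975 0.07541121 0.032     ]
[0.50581388 0.14132544 0.032     ]
hc [0.45743681 0.10836832 0.032     ]
captop (np.float64(322.80996446560397), np.float64(306.1028653049173))
(array([0.5208, 0.0542]), np.float64(-102.4), 704) (array([0.5208, 0.0542]), np.float64(-102.3), 528)
((327.31976318359375, 295.8807678222656), (132.2048797607422, 166.42466735839844), 109.48733520507812) [0.51803791 0.05870428 0.188     ]
```

Request:
jog_arm(deltas="-.19 .16 0 0 0 1;-.19 .16 0 0 0 1;-.19 .16 0 0 0 1;-.19 .16 0 0 0 1;-.19 .16 0 0 0 1;-.19 .16 0 0 0 1;-.19 .16 0 0 0 1;-.19 .16 0 0 0 1;-.19 .16 0 0 0 1;-.19 .16 0 0 0 1;-.19 .16 0 0 0 1;-.19 .16 0 0 0 1;-.19 .16 0 0 0 1;-.19 .16 0 0 0 1;-.19 .16 0 0 0 1;-.19 .16 0 0 0 1;-.145 .135 -.3 0 0 .28;0 0 -.5 0 0 0;0 0 0 0 0 0")

```text
time: 15.78
eef_pos: [0.456, 0.1088, 0.1232]
tcp_rot: [-0.464, 0.886, 0.001, -0.001]
contact_force: [-0.9, 0.2, -1.0]
opening: 0.599
finger_force: 26.3
```

```bash
cat > st.py <<'E'
from h import *
s=get_state(); p=np.array(s['eef_pos']); z=p[2]+.0195+.028
d=shot('wrist'); q=proj(d[1],[p[0],p[1],z])
print('cap',capline(d,*q,z,38),'origin z',p[2]+.0195,'q6',s['qpos'][5])
print(s['time'],p.round(4),np.round(s['contact_force'],1),np.round(s['wrist_torque'],2),s['finger_force'])
q=np.array(s['tcp_rot']);print('yaw',np.degrees(2*np.arctan2(q[1],q[0]))%360,q.round(4))
E
python3 st.py
```

```text
cap (array([0.4561, 0.109 ]), np.float64(-9.4), 667) origin z 0.1427136561954793 q6 -2.5185516952810665
15.775 [0.456  0.1088 0.1232] [-0.9  0.2 -1. ] [ 0.02  0.02 -0.  ] 26.297656245151302
yaw 235.29795337734816 [-4.641e-01  8.858e-01  6.000e-04 -1.300e-03]
```

Request:
jog_arm(deltas="0 0 -.4 0 0 0;0 0 -.4 0 0 0;0 0 -.3 0 0 0;0 0 -.15 0 0 0;0 0 0 0 0 0")

```text
time: 16.45
eef_pos: [0.4568, 0.109, 0.0995]
tcp_rot: [-0.465, 0.886, 0.0, -0.0]
contact_force: [0.6, 0.2, -0.5]
opening: 0.603
finger_force: 26.3
```

```bash
python3 st.py
```

```text
cap (array([0.457 , 0.1092]), np.float64(-9.2), 670) origin z 0.11895492192901964 q6 -2.519222890801517
16.45 [0.4568 0.109  0.0995] [ 0.6  0.2 -0.5] [ 0.01  0.01 -0.04] 26.322968533204403
yaw 235.35932001485804 [-4.645e-01  8.856e-01  1.000e-04 -3.000e-04]
```

Request:
jog_arm(deltas="0 0 -.2 0 0 0;0 0 -.2 0 0 0;0 0 -.1 0 0 0;0 0 0 0 0 0")

```text
time: 17.0
eef_pos: [0.4569, 0.1089, 0.0894]
tcp_rot: [-0.465, 0.886, -0.0, -0.0]
contact_force: [1.3, -1.9, -2.3]
opening: 0.606
finger_force: 26.4
```

Request:
jog_arm(deltas="0 0 -.05 0 0 0;0 0 -.05 0 0 0;0 0 0 0 0 0")

```text
time: 17.38
eef_pos: [0.4571, 0.1089, 0.088]
tcp_rot: [-0.465, 0.886, -0.0, 0.0]
contact_force: [-0.8, -2.4, 2.4]
opening: 0.606
finger_force: 26.7
```

Request:
jog_arm(deltas="0 -.03 -.04 0 0 0;0 0 -.04 0 0 0;0 0 0 0 0 0")

```text
time: 17.75
eef_pos: [0.4573, 0.1088, 0.0876]
tcp_rot: [-0.464, 0.886, 0.0, 0.0]
contact_force: [-4.1, -0.7, 9.3]
opening: 0.6
finger_force: 27.4
```

Seated on the thread at origin z ≈ 0.107. Starting clockwise with the thread's lead.

Request:
jog_arm(deltas="-.02 0 -.012 0 0 -1;0 0 -.012 0 0 -1;0 0 -.012 0 0 -1;0 0 -.012 0 0 -1;0 0 -.012 0 0 -1;0 0 -.012 0 0 -1")

```text
time: 18.5
eef_pos: [0.4574, 0.1086, 0.0862]
tcp_rot: [-0.181, 0.984, -0.0, 0.001]
contact_force: [-1.7, -1.7, 7.5]
opening: 0.604
finger_force: 27.3
```

```bash
python3 st.py
```

```text
cap (array([0.4573, 0.1085]), np.float64(-43.7), 671) origin z 0.10565091887504856 q6 -1.9178254604611793
18.5 [0.4574 0.1086 0.0862] [-1.7 -1.7  7.5] [-0.26  0.43  0.13] 27.291844605861115
yaw 200.83648655581092 [-1.808e-01  9.835e-01 -1.000e-04  8.000e-04]
```

Request:
jog_arm(deltas="0 0 -.012 0 0 -1;0 0 -.012 0 0 -1;0 0 -.012 0 0 -1;0 0 -.012 0 0 -1;0 0 -.012 0 0 -1;0 0 -.012 0 0 -1;0 0 -.012 0 0 -1;0 0 -.012 0 0 -1;0 0 -.012 0 0 -1;0 0 -.012 0 0 -1;0 0 -.012 0 0 -1")

```text
time: 19.92
eef_pos: [0.4572, 0.1087, 0.0834]
tcp_rot: [0.36, 0.933, 0.0, 0.0]
contact_force: [-2.0, -1.6, 7.5]
opening: 0.6
finger_force: 27.3
```

```bash
python3 st.py
```

```text
cap (array([0.4576, 0.1086]), np.float64(-106.7), 665) origin z 0.10292396721706255 q6 -0.817829974427824
19.925 [0.4572 0.1087 0.0834] [-2.  -1.6  7.5] [-0.13  0.43  0.13] 27.28464976833493
yaw 137.80557949764213 [3.60e-01 9.33e-01 4.00e-04 4.00e-04]
```

Request:
jog_arm(deltas="0 0 -.012 0 0 -1;0 0 -.012 0 0 -1;0 0 -.012 0 0 -1;0 0 -.012 0 0 -1;0 0 -.012 0 0 -1;0 0 -.012 0 0 -1;0 0 -.012 0 0 -1;0 0 -.012 0 0 -1;0 0 -.012 0 0 -1;0 0 -.012 0 0 -1;0 0 -.012 0 0 -1;0 0 -.012 0 0 -1;0 0 -.012 0 0 -1")

```text
time: 21.6
eef_pos: [0.4579, 0.1088, 0.0805]
tcp_rot: [0.851, 0.525, 0.001, 0.001]
contact_force: [-1.4, -1.6, 6.7]
opening: 0.601
finger_force: 27.2
```

```bash
python3 st.py
```

```text
cap (array([0.4576, 0.1069]), np.float64(178.8), 663) origin z 0.10004903329137295 q6 0.48214616018489914
21.6 [0.4579 0.1088 0.0805] [-1.4 -1.6  6.7] [-0.06  0.17  0.06] 27.186670415321714
yaw 63.31569412563429 [8.512e-01 5.248e-01 1.400e-03 5.000e-04]
```

Request:
jog_arm(deltas="0 0 -.012 0 0 -.7;0 0 -.01 0 0 -.6;0 0 0 0 0 -.3;0 0 0 0 0 0")

```text
time: 22.15
eef_pos: [0.4583, 0.1095, 0.0804]
tcp_rot: [0.89, 0.456, 0.002, -0.0]
contact_force: [0.2, 1.2, 7.7]
opening: 0.604
finger_force: 27.2
```

```bash
python3 st.py
```

```text
cap (array([0.4578, 0.1075]), np.float64(169.7), 663) origin z 0.09986378148171221 q6 0.6392712650092673
22.15 [0.4583 0.1095 0.0804] [0.2 1.2 7.7] [0.27 0.18 0.12] 27.22145906460355
yaw 54.26702797934722 [ 8.899e-01  4.561e-01  2.300e-03 -2.000e-04]
```

Request:
jog_arm(deltas="0 0 -.02 0 0 -.4;0 0 0 0 0 -.3;0 0 0 0 0 0;0 0 0 0 0 0")

```text
time: 22.7
eef_pos: [0.4582, 0.1093, 0.0803]
tcp_rot: [0.904, 0.427, 0.002, 0.0]
contact_force: [-1.7, 2.1, 10.0]
opening: 0.603
finger_force: 27.6
```

```bash
python3 st.py
```

```text
cap (array([0.4574, 0.1077]), np.float64(167.1), 668) origin z 0.09982088422832676 q6 0.7061001246560032
22.7 [0.4582 0.1093 0.0803] [-1.7  2.1 10. ] [0.26 0.35 0.81] 27.59438397944905
yaw 50.52362127709499 [9.044e-01 4.268e-01 1.700e-03 3.000e-04]
```

The torque rose to 0.8 N·m with z at 0.0998, so the cap is at its stops. I'll hold briefly, then back off a quarter turn.

Request:
jog_arm(deltas="0 0 0 0 0 -.1;0 0 0 0 0 0;0 0 0 0 0 0;0 0 0 0 0 0")

```text
time: 23.25
eef_pos: [0.4582, 0.1093, 0.0803]
tcp_rot: [0.906, 0.423, 0.002, 0.0]
contact_force: [-2.2, 0.4, 9.2]
opening: 0.596
finger_force: 27.6
```

Request:
jog_arm(deltas="0 0 .012 0 0 1;0 0 .012 0 0 1;0 0 .012 0 0 1;0 0 .012 0 0 1;0 0 .012 0 0 1;0 0 .012 0 0 1;0 0 .012 0 0 1;0 0 .012 0 0 1;0 0 .012 0 0 1;0 0 .012 0 0 1;0 0 .012 0 0 1;0 0 .012 0 0 1;0 0 .012 0 0 1;0 0 .012 0 0 1;0 0 .012 0 0 1;0 0 .012 0 0 1;0 0 0 0 0 .4;0 0 0 0 0 0")

```text
time: 25.5
eef_pos: [0.4576, 0.1091, 0.0839]
tcp_rot: [0.312, 0.95, 0.001, 0.001]
contact_force: [-3.4, 0.2, 9.6]
opening: 0.602
finger_force: 27.6
```

```bash
python3 st.py
```

```text
cap (array([0.4574, 0.1091]), np.float64(-100.1), 670) origin z 0.10335279186620171 q6 -0.9208056535380428
25.5 [0.4576 0.1091 0.0839] [-3.4  0.2  9.6] [-0.03  0.46  0.04] 27.575925331329927
yaw 143.68117103395716 [3.117e-01 9.502e-01 1.000e-03 6.000e-04]
```

```bash
python3 -c "
from plant import ctrl
print(ctrl.sign_off())"
```

```text
the job is handed in; nothing more can be done
None
```

I screwed the cap home onto its stops, backed it off a quarter turn, and handed the job in at 25.5 s with the fingers still holding it at about 28 N; no verdict came back, but the last readings put the cap at z ≈ 0.103 m, within about 1° of square to the ribs.

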